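# Set the dust extractor's airflow selector and start it

### The job

Before dry work on the painted china starts, set the bench dust extractor: with the fingertips push the side of the black selector handle round, click by click, until its white pointer line rests at the orange dot, without gripping the handle. Then take the finger off it, press the green start button fully down and let it come back up. Do not press the button before the selector is set, and leave the mug, the bottle and the paint pot where they stand.

Things in the scene. Friction and masses are not known exactly. Their poses are not given: they have to be found in the camera images.
- console: white flat-topped dust-extractor box fixed to the desk, 240 (x) x 280 (y) x 85 mm high; origin at the centre of its underside, z up, its front (with slots) faces its -x. Position and yaw vary. The selector is on its top in the +y half, the green button in the -y half.
- dial_axis (a point): point on the selector's vertical axis, on the console's top face (85 mm above the desk). Sprung detents pull the selector into the nearest click position when let go and it stays there; pushing past a click takes about 0.1 N m (3 to 5 N on the handle), and half-way between two positions it snaps forward into the next
- dial (a joint): angle of the selector, rad; grows clockwise seen from above. 11 click positions 30 deg (0.5236 rad) apart: 0, 0.5236, ... 5.236, with end stops at the first and last. Measured from the console's +x axis, counter-clockwise from above, the pointer stands at 150 deg minus the joint angle.
- dial_pointer (a point): point that turns with the selector: 55 mm from the axis in the direction of the pointer, 15 mm beyond the handle's tip, just above the ring of position dots. It starts at the 5th, 6th or 7th position (joint about 2.09, 2.62 or 3.14 rad)
- handle_left: counter-clockwise half (seen from above) of the selector's black bar handle. The whole bar is 16 mm wide, from 9 to 37 mm above the console's top (its top 122 mm above the desk), reaching 40 mm from the axis on the pointer side (white line on top) and 26 mm on the other. Origin on the selector's axis at the console's top face, x along the pointer, z up
- handle_right: clockwise half (seen from above) of the same bar handle, same origin and axes. The bar stands on a black disc 72 mm across that turns with it, its top 10 mm above the console's top
- orange_dot: flat orange dot, 14 mm across, stuck on the console's top at one of the click positions (2nd, 3rd, 9th or 10th; two to five clicks from the start, either way), 55 mm from the selector's axis; origin at its centre. Blue, yellow and violet dots mark other positions; small white dots mark all 11.
- start_top (a point): centre of the top of the green start button, 28 mm across, in a round black collar 44 mm across; its top is 22 mm above the console's top, 10 mm above the collar
- start (a joint): travel of the start button, m: 0 up, 0.006 fully down; springs back; fully down takes 4 N
- mug: white mug, 82 mm across, 92 mm high, on the desk to the console's -y side; origin under its centre
- bottle: white bottle, 60 mm across, 150 mm high, on the desk to the console's +y side; origin under its centre
- pot: small glass paint pot with red cap, 38 mm across, 40 mm high, loose on the console's top behind (+x of) the button; origin under its centre

How it is judged:
By the outcome, as a careful person would: the job done as asked, in the order asked, and still so for the second after the job is handed in, with the robot touching nothing.
It also fails if it takes over 64 s, if anything falls off the work surface, if the arm or the gripper's body presses on something with over 40 N, if the wrist force passes 120 N, or if a joint passes its speed limit or range.

### The arm

A 7-joint arm with a two-finger parallel gripper is mounted at the origin on the work surface. World frame = base frame: x ahead of the robot, y to its left, z up, the work surface at z = 0. Lengths are in mm, angles in rad, forces in N, time in s.
With the tool pointing down it reaches from about 400 to 875 mm from the base axis. Payload 4.4 kg.
Tool frame: the origin (TCP) lies at the very end of the fingers, on their centre line; the grasp point (between the pads) lies 19 mm behind it; z points along the fingers, y is the line along which they close (so a half turn about z gives the same grasp; the last joint's range is limited). The gripper opens to 85 mm and grips with 20 to 120 N. Pads are 22 mm wide; open, the fingers measure 114 mm over their backs; the gripper's body (76 mm by 85 mm) begins 54 mm behind the grasp point. The pads swing forward as they close: fully open they stand 13 mm farther back than shut.
Start: joints at [-0.066, 0.628, 0.038, 1.517, -0.027, 0.996, -0.02], TCP at [650.014, 0.027, 231.313] pointing down, gripper open.
Joint ranges: [-3.06, 3.06], [-0.37, 2.12], [-1.25, 1.32], [0.18, 2.47], [-1.1, 4.24], [0.23, 1.98], [-2.94, 2.94]. Speed limits (rad/s): [2.57, 2.57, 3.14, 3.14, 3.14, 3.14, 3.14].

### API

Orientations are given as [roll, pitch, yaw] about the fixed x, y, z axes, in that order (R = Rz(yaw) Ry(pitch) Rx(roll)).
In Python, from cell import read_state, get_image, camera_info, finish_job gives the robot as it stands.
- The arm moves only by the tool play_rows, never from a script. Its argument "deltas" is one flat list of numbers, 7 for each row, row after row: the shift along the tool's x, y, z in mm, then the turn, a rotation vector about the tool's x, y, z in rad, then the opening, from 0 (shut) to 1 (fully open). In form: [dx, dy, dz, ax, ay, az, grip, dx, dy, dz, ax, ay, az, grip, ...]. A call has 1 to 10 rows; each row is the pose to reach, as a shift and turn from the pose commanded when the call began, along the tool's axes at that moment; what a row does not reach only later rows make up. A row lasts 1/8 s, in which the tool goes at most 62.5 mm and 10.7 degrees, less where a joint would pass 70% of its speed; a pose out of reach is approached as far as the arm can. A call with a gripper value outside its range is refused whole. The fingers move at their own pace and stop on an object; the grip force is fixed at half the most. Time passes only in rows, so rows that repeat a pose let the fingers close. It gives the time, the measured TCP pose, the force, the opening and the grip force at its end, in the units of the state.
- read_state(): the state, without advancing time (a new reading comes with each control period).
- get_image(name): name is "scene" or "side" or "wrist"; returns the picture (384x512x3 uint8, red, green, blue); there is no depth.
- camera_info(name): a dict with "fx", "fy", "cx", "cy" (pixels), "T" (4x4, takes a point from camera to world coordinates). Camera axes: x right, y down, z forward; pixel columns grow to the right and rows downward; lengths in mm; the calibration is good to about 2 mm. A picture is of the moment at which its call begins: read the wrist's pose just before it. camera_info takes no time and is no camera call; for the wrist camera it gives the pose at the moment of the call.
- finish_job(): hands the job in; it is judged then, once.
The state is a dict: "clock": time; "qpos": joint angles; "qd": joint speeds; "tau": joint torques, N m; "eef_pos": TCP position; "tool_rot": TCP orientation; "force": force on the tool from outside, world axes, zero at the start; "torque": the same for the moment, N m; "width": finger opening in mm; "gripper_force": force on a finger pad.
Only numpy, scipy, OpenCV 4.12 (cv2) and the standard library are available. Lean on these libraries where they do the work, as an engineer would, in place of code of your own. Each camera call takes 0.05 s, during which the arm holds its last target. There are 200 camera calls.

## Working session

There is one attempt and no reset: what is moved stays moved. The work goes in short steps, Python scripts to look and compute and a tool call to move; the robot and the scene stay as the last step left them, time stands still between calls to the robot, and variables do not carry over. Pictures are saved under pics/ and viewed, at most 10 in all, crops included, and the job is handed in when it is done.

Besides the shell and the picture viewer there is one more tool, called after "Emit:" as name(argument=value, ...) on one line, values as JSON. play_rows: Moves the arm, as the interface text tells. Its arguments: {"type":"object","properties":{"deltas":{"type":"array"}},"required":["deltas"]}

```bash
mkdir -p pics
cat > h.py <<'E'
import numpy as np, cv2
from cell import *
def ray(name,u,v,z,ci=None):
    c=ci or camera_info(name); T=np.array(c["T"]); d=T[:3,:3]@np.array([(u-c["cx"])/c["fx"],(v-c["cy"])/c["fy"],1]); o=T[:3,3]
    return o+d*(z-o[2])/d[2]
def proj(name,p,ci=None):
    c=ci or camera_info(name); T=np.array(c["T"]); q=T[:3,:3].T@(np.array(p)-T[:3,3]); return q[0]/q[2]*c["fx"]+c["cx"],q[1]/q[2]*c["fy"]+c["cy"]
E
python3 - <<'E'
from h import *
for n in ("scene","wrist"):
    im=get_image(n); cv2.imwrite(f"pics/{n}0.png",im[:,:,::-1])
    print(n,np.round(np.array(camera_info(n)["T"]),2).tolist())
s=read_state();print(s["clock"],s["eef_pos"],s["tool_rot"],s["force"])
E
```

```text
scene [[0.87, 0.42, -0.25, 794.22], [0.49, -0.74, 0.47, -328.9], [0.01, -0.53, -0.85, 742.75], [0.0, 0.0, 0.0, 1.0]]
wrist [[1.0, 0.0, -0.0, 650.08], [0.0, -0.96, -0.27, 71.48], [-0.0, 0.27, -0.96, 372.6], [0.0, 0.0, 0.0, 1.0]]
0.1 [6.49447832e+02 4.91114458e-02 2.30474989e+02] [-3.13990937e+00 -1.25117720e-05  1.57079440e+00] [-0.86588702  0.00374278  0.02385967]
```

View pics/scene0.png

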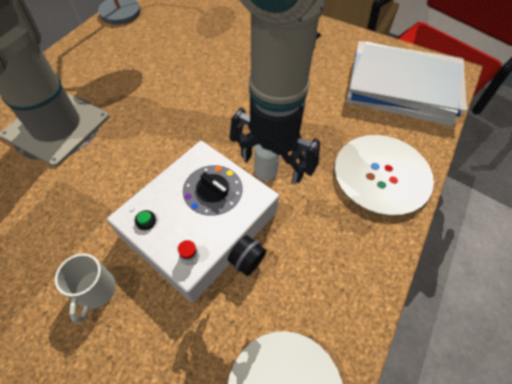

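View pics/wrist0.png

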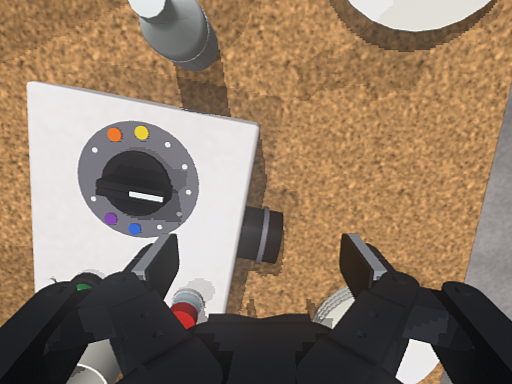

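```bash
cat > m.py <<'E'
from h import *
def blobs(name,im,lo,hi,amin=8):
    hsv=cv2.cvtColor(im,cv2.COLOR_RGB2HSV); m=cv2.inRange(hsv,lo,hi)
    n,l,st,c=cv2.connectedComponentsWithStats(m)
    return [(np.round(c[i],1).tolist(),int(st[i,4])) for i in range(1,n) if st[i,4]>=amin]
E
python3 - <<'E'
from m import *
for n in ("wrist","scene"):
    im=cv2.imread(f"pics/{n}0.png")[:,:,::-1].copy()
    for nm,lo,hi,z in (("orange",(8,150,150),(16,255,255),85),("yellow",(20,130,150),(30,255,255),85),("blue",(100,140,100),(118,255,255),85),("violet",(125,90,60),(150,255,255),85),("green",(55,120,40),(80,255,255),107),("red",(0,170,120),(4,255,255),125)):
        print(n,nm,[(b,a,np.round(ray(n,*b,z)[:2],1).tolist()) for b,a in blobs(n,im,lo,hi) if a<900])
# white dots wrist
im=cv2.imread("pics/wrist0.png")[:,:,::-1].copy()
W=[b for b,a in blobs("wrist",im,(0,0,200),(180,60,255),4) if a<60 and 80<b[0]<200 and 120<b[1]<240]
print([(b,np.round(ray("wrist",*b,85)[:2],1).tolist()) for b in W])
cv2.imwrite("pics/c1.png",cv2.resize(im[100:260,60:220][:,:,::-1],None,fx=3.7,fy=3.7,interpolation=cv2.INTER_CUBIC))
E
```

```text
wrist orange [([114.1, 134.2], 146, [499.3, 49.7])]
wrist yellow [([141.2, 132.1], 148, [527.8, 51.8])]
wrist blue [([134.3, 228.6], 110, [507.1, -56.8])]
wrist violet [([110.2, 218.5], 118, [481.3, -44.4])]
wrist green [([82.1, 286.4], 60, [450.1, -118.0])]
wrist red [([183.1, 316.5], 264, [567.3, -143.1])]
scene orange [([405.2, 41.8], 21, [732.0, 712.1]), ([218.1, 168.4], 19, [497.4, 49.1]), ([370.1, 176.1], 20, [803.9, 198.7])]
scene yellow [([229.2, 172.8], 25, [525.4, 51.1])]
scene blue [([374.7, 165.8], 10, [803.5, 231.2]), ([194.1, 205.3], 25, [504.5, -57.0])]
scene violet [([187.5, 195.9], 27, [479.1, -44.7])]
scene green [([381.1, 184.4], 17, [831.3, 172.1]), ([143.9, 217.8], 169, [443.5, -139.1])]
scene red [([434.3, 37.9], 399, [801.9, 707.3]), ([388.3, 167.7], 21, [829.9, 206.7]), ([393.3, 179.6], 20, [848.7, 182.1]), ([186.4, 248.6], 213, [561.9, -157.0])]
[([167.1, 144.1], [553.6, 39.5]), ([94.1, 149.4], [475.9, 33.9]), ([184.1, 166.2], [569.7, 15.9]), ([188.1, 191.8], [572.0, -12.8]), ([93.0, 198.5], [465.7, -20.6]), ([158.9, 226.5], [535.6, -54.2])]
```

View pics/c1.png

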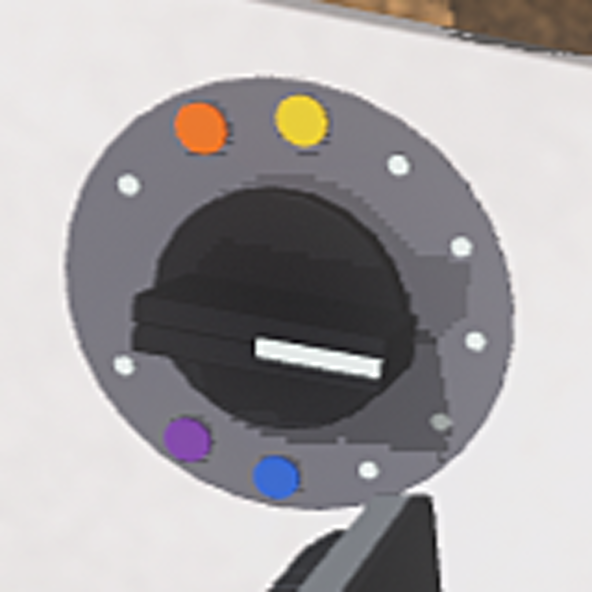

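Emit:
play_rows(deltas=[-10,-28,20,0,0,0.05,0,-20,-56,40,0,0,0.1,0,-30,-84,60,0,0,0.15,0,-39,-111,76,0,0,0.188,0,-39,-111,76,0,0,0.188,0,-39,-111,76,0,0,0.188,0,-39,-111,76,0,0,0.188,0])

```text
clock: 0.98
eef_pos: [540.5, -38.5, 155.8]
tool_rot: [3.14, -0.001, 1.384]
force: [0.1, -0.3, -0.3]
width: 0.0
gripper_force: 0.0
```

Run:
```python
from m import *
s=read_state();print(s["clock"],s["eef_pos"],s["tool_rot"],s["force"],s["width"])
print(ray("scene",0,0,85)[:1])
ci=camera_info("wrist"); im=get_image("wrist"); im2=get_image("side"); cv2.imwrite("pics/w1.png",im[:,:,::-1])
for nm,lo,hi,z in (("orange",(8,150,150),(16,255,255),85),("yellow",(20,130,150),(30,255,255),85),("blue",(100,140,100),(118,255,255),85),("violet",(125,90,60),(150,255,255),85),("green",(55,120,40),(80,255,255),107),("red",(0,170,120),(4,255,255),125)):
    print(nm,[(b,a,np.round(ray("wrist",*b,z,ci)[:2],1).tolist()) for b,a in blobs("wrist",im,lo,hi) if a<3000])
cv2.imwrite("pics/s1.png",im2[:,:,::-1])
```

```text
0.975 [540.46937943 -38.46678327 155.77451038] [ 3.13966627e+00 -6.42949593e-04  1.38379162e+00] [ 0.13907474 -0.3291533  -0.25238604] 0.041751092481016286
[-466.15341517]
orange [([182.2, 101.7], 295, [499.4, 50.0])]
yellow [([219.0, 91.4], 307, [528.0, 52.0])]
blue [([223.9, 229.5], 201, [507.3, -56.8])]
violet [([190.7, 221.4], 213, [481.4, -44.3])]
green [([162.4, 317.2], 50, [443.6, -116.1])]
red []
```

View pics/w1.png

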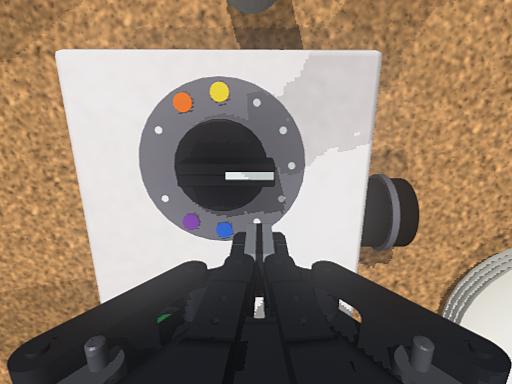

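View pics/s1.png

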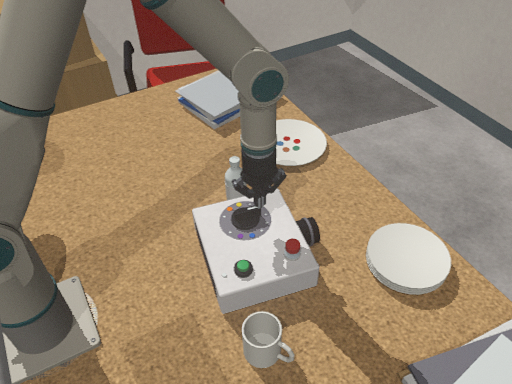

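Emit:
play_rows(deltas=[0,-1,15,0,0,0,0,0,-1,30,0,0,0,0,0,-1,45,0,0,0,0,0,-1,52,0,0,0,0,0,-1,52,0,0,0,0,5,-1,52,0,0,0,0,10,-1,52,0,0,0,0,10,-1,52,0,0,0,0])

```text
clock: 2.08
eef_pos: [540.3, -28.4, 103.7]
tool_rot: [3.141, -0.0, 1.384]
force: [-0.6, 0.3, -0.3]
width: -0.1
gripper_force: 0.0
```

Run:
```python
import numpy as np
for th0 in (0,60):
  for t in range(th0+6,th0+61,6):
    def q(t):
        a=np.radians(t); return np.array([28*np.sin(a)-19*np.cos(a),28*np.cos(a)+19*np.sin(a)])
    d=q(t)-(np.array([-21.2,28.3]) if th0==0 else q(60)); a=np.radians(th0)
    # express in tool frame turned by th0 (ccw): local y axis=x_tool, local x axis=y_tool
    dx=d[0]*np.cos(a)-d[1]*np.sin(a); dy=d[1]*np.cos(a)+d[0]*np.sin(a)
    print(t,round(dx,1),round(dy,1),round(-np.radians(t-th0),3))
```

```text
6 5.2 1.5 -0.105
12 8.4 3.0 -0.209
18 11.8 4.2 -0.314
24 15.2 5.0 -0.419
30 18.7 5.4 -0.524
36 22.3 5.5 -0.628
42 25.8 5.2 -0.733
48 29.3 4.6 -0.838
54 32.7 3.5 -0.942
60 35.9 2.2 -1.047
66 3.0 1.8 -0.105
72 6.2 3.3 -0.209
78 9.6 4.5 -0.314
84 13.0 5.3 -0.419
90 16.5 5.7 -0.524
96 20.1 5.8 -0.628
102 23.6 5.5 -0.733
108 27.1 4.9 -0.838
114 30.5 3.8 -0.942
120 33.7 2.5 -1.047
```

Emit:
play_rows(deltas=[5.2,1.5,0,0,0,-0.105,0,8.4,3,0,0,0,-0.209,0,11.8,4.2,0,0,0,-0.314,0,15.2,5,0,0,0,-0.419,0,18.7,5.4,0,0,0,-0.524,0,22.3,5.5,0,0,0,-0.628,0,25.8,5.2,0,0,0,-0.733,0,29.3,4.6,0,0,0,-0.838,0,32.7,3.5,0,0,0,-0.942,0,35.9,2.2,0,0,0,-1.047,0])

```text
clock: 3.32
eef_pos: [549.4, 4.9, 103.6]
tool_rot: [-3.141, 0.002, 2.433]
force: [1.8, -4.3, -1.6]
width: -0.2
gripper_force: 1.8
```

Run:
```python
from m import *
s=read_state();print(s["clock"],s["eef_pos"],s["tool_rot"],s["force"],s["qpos"])
im=get_image("wrist"); cv2.imwrite("pics/w2.png",im[:,:,::-1])
```

```text
3.325 [549.35964909   4.91627947 103.60790537] [-3.14141609e+00  1.85455063e-03  2.43285798e+00] [ 1.7786015  -4.25737518 -1.62555521] [ 0.08113575  0.67062772 -0.21684044  1.91108817  0.24749961  0.58435495
  0.56473332]
```

View pics/w2.png

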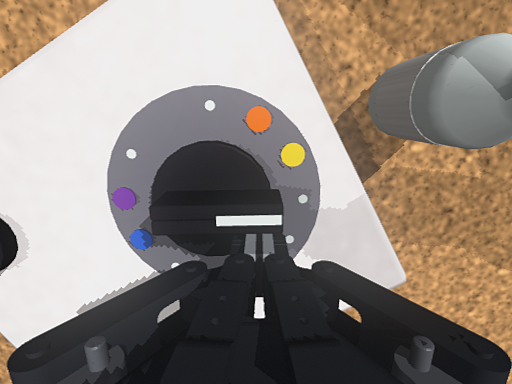

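Run:
```python
from h import *
print(ray("wrist",385,125,0),ray("wrist",373,100,0),ray("wrist",430,145,0), ray("wrist",480,95,150))
```

```text
[577.48575392 129.93934908   0.        ] [5.53098275e+02 1.33594682e+02 2.84217094e-14] [618.54569009 151.15292966   0.        ] [540.349052   112.01538268 150.        ]
```

Run:
```python
from h import *
print(ray("scene",264,180,0),ray("scene",264,160,100),ray("side",234,161,150))
# wrist0 cam
T=np.array([[1,0,0,650.08],[0,-.9636,-.2674,71.48],[0,.2674,-.9636,372.6],[0,0,0,1.]]);c=dict(camera_info("wrist"));c["T"]=T
print(ray("w",195,50,0,c),ray("w",148,6,150,c))
for p in ((555,160,0),(555,160,150)): print(proj("scene",p),proj("side",p),proj("wrist",p))
```

```text
[577.6069905  124.26224884   0.        ] [581.11973321 110.82564574 100.        ] [564.27060493 142.62042005 150.        ]
[570.47483408 148.71330746   0.        ] [570.65122468 146.24876052 150.        ]
(np.float64(262.85215436740833), np.float64(166.31316158301402)) (np.float64(230.96150927774667), np.float64(197.79894172080037)) (np.float64(400.41512415859495), np.float64(80.48156316077635))
(np.float64(264.90123242169005), np.float64(126.05723933116803)) (np.float64(227.93840126540616), np.float64(158.44952034436164)) (np.float64(641.0568303206275), np.float64(27.739480098450315))
```

Emit:
play_rows(deltas=[3,1.8,0,0,0,-0.105,0,6.2,3.3,0,0,0,-0.209,0,9.6,4.5,0,0,0,-0.314,0,13,5.3,0,0,0,-0.419,0,16.5,5.7,0,0,0,-0.524,0,20.1,5.8,0,0,0,-0.628,0,23.6,5.5,0,0,0,-0.733,0,27.1,4.9,0,0,0,-0.838,0,29,4.4,0,0,0,-0.89,0,29,4.4,0,0,0,-0.89,0])

```text
clock: 4.62
eef_pos: [529.5, 28.2, 103.3]
tool_rot: [3.141, -0.0, -2.965]
force: [0.6, -0.2, -0.1]
width: 0.1
gripper_force: 0.0
```

Run:
```python
from m import *
s=read_state();print(s["clock"],s["eef_pos"],s["tool_rot"],s["force"],s["qpos"])
im=get_image("wrist"); cv2.imwrite("pics/w3.png",im[:,:,::-1])
```

```text
4.625 [529.50556095  28.20862932 103.33290438] [ 3.14140431e+00 -2.29014711e-04 -2.96475330e+00] [ 0.6463312  -0.22018954 -0.12892774] [ 0.19415471  0.68292581 -0.45667949  1.95708949  0.50304534  0.61487906
  1.15516789]
```

View pics/w3.png

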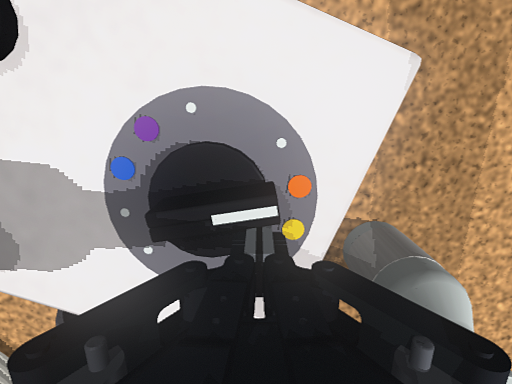

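Emit:
play_rows(deltas=[-6,0,0,0,0,0,0,-12,0,0,0,0,0,0,-12,0,-30,0,0,0,0,-12,0,-65,0,0,0,0,-5,-25,-97,0,0,0,0,5,-65,-97,0,0,0,0,10,-105,-97,0,0,0,0,18,-145,-97,0,0,0,0,18,-157,-97,0,0,0,0,18,-157,-97,0,0,0,0])

```text
clock: 5.92
eef_pos: [540.2, -129.6, 200.2]
tool_rot: [3.141, 0.0, -2.965]
force: [0.5, 0.4, 0.2]
width: -0.1
gripper_force: 0.0
```

Run:
```python
from m import *
s=read_state();print(s["clock"],s["eef_pos"],s["tool_rot"],s["force"])
ci=camera_info("wrist"); im=get_image("wrist"); sc=get_image("scene"); cv2.imwrite("pics/w4.png",np.hstack([cv2.resize(im,(400,300)),cv2.resize(sc[110:310,80:346],(400,300))])[:,:,::-1])
for n,i,c in (("wrist",im,ci),("scene",sc,None)):
    print(n,[(b,a,np.round(ray(n,*b,107,c)[:2],1).tolist()) for b,a in blobs(n,i,(55,120,40),(80,255,255)) if a<6000])
    print(n,"red",[(b,a,np.round(ray(n,*b,125,c)[:2],1).tolist()) for b,a in blobs(n,i,(0,170,120),(4,255,255)) if a<6000])
```

```text
5.925 [ 540.21042721 -129.59904646  200.2201558 ] [ 3.14092937e+00  4.89026131e-04 -2.96489093e+00] [0.45264986 0.44697347 0.17816228]
wrist [([271.2, 73.4], 869, [441.2, -135.2])]
wrist red [([224.4, 214.9], 1092, [560.8, -153.8])]
scene [([381.2, 184.4], 18, [831.5, 172.2]), ([142.9, 218.8], 135, [443.2, -141.9])]
scene red [([434.2, 37.8], 402, [801.6, 707.6]), ([388.3, 167.7], 21, [829.9, 206.7]), ([393.3, 179.6], 20, [848.7, 182.1]), ([186.4, 248.7], 216, [562.0, -157.2])]
```

View pics/w4.png

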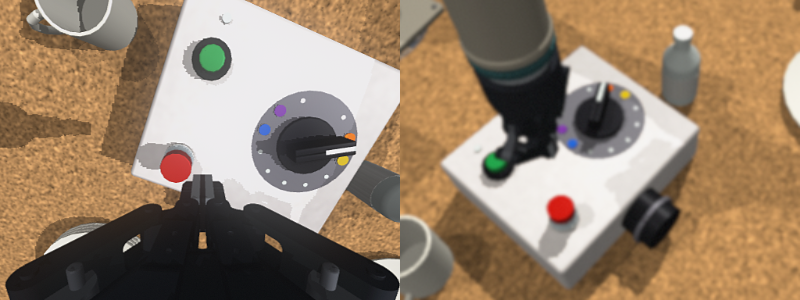

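Emit:
play_rows(deltas=[25,2.5,0,0,0,0,0,50,5,10,0,0,0,0,75,7.5,30,0,0,0,0,98,10,60,0,0,0,0,98,10,80,0,0,0,0,98,10,87,0,0,0,0,98,10,87,0,0,0,0])

```text
clock: 6.9
eef_pos: [442.3, -135.9, 113.4]
tool_rot: [3.141, 0.001, -2.961]
force: [0.6, 0.7, 0.9]
width: 0.4
gripper_force: 0.0
```

Emit:
play_rows(deltas=[0,0,3,0,0,0,0,0,0,6,0,0,0,0,0,0,8,0,0,0,0,0,0,10,0,0,0,0,0,0,12,0,0,0,0,0,0,12,0,0,0,0,0,0,12,0,0,0,0])

```text
clock: 7.78
eef_pos: [442.0, -137.1, 101.5]
tool_rot: [-3.141, 0.001, -2.963]
force: [1.2, 0.4, 3.3]
width: -0.4
gripper_force: 1.8
```

Emit:
play_rows(deltas=[0,0,1,0,0,0,0,0,0,2,0,0,0,0,0,0,2,0,0,0,0,0,0,2,0,0,0,0])

```text
clock: 8.28
eef_pos: [442.0, -137.1, 100.7]
tool_rot: [-3.14, 0.001, -2.963]
force: [-2.2, 1.7, 19.6]
width: 0.2
gripper_force: 10.2
```

Emit:
play_rows(deltas=[0,0,-5,0,0,0,0,0,0,-15,0,0,0,0,0,0,-40,0,0,0,0,0,0,-75,0,0,0,0,0,0,-100,0,0,0,0,-50,0,-105,0,0,0,0,-98,0,-105,0,0,0,0,-98,0,-105,0,0,0,0])

```text
clock: 9.28
eef_pos: [540.5, -118.1, 204.2]
tool_rot: [3.14, 0.002, -2.962]
force: [-0.4, -0.7, -1.0]
width: 0.2
gripper_force: 0.0
```

Run:
```python
from m import *
s=read_state();print(s["clock"],s["eef_pos"],s["force"])
ci=camera_info("wrist"); im=get_image("wrist"); sc=get_image("scene"); cv2.imwrite("pics/w5.png",np.hstack([cv2.resize(im,(400,300)),cv2.resize(sc[110:310,80:346],(400,300))])[:,:,::-1])
print([(b,a,np.round(ray("wrist",*b,107,ci)[:2],1).tolist()) for b,a in blobs("wrist",im,(55,120,40),(80,255,255)) if a<6000])
print([(b,a,np.round(ray("wrist",*b,125,ci)[:2],1).tolist()) for b,a in blobs("wrist",im,(0,170,120),(4,255,255)) if a<6000])
```

```text
9.275 [ 540.52194326 -118.13271256  204.24574054] [-0.40647842 -0.72394055 -1.04433726]
[([257.5, 70.8], 851, [441.3, -135.2])]
[([211.1, 211.4], 993, [561.8, -154.2])]
```

View pics/w5.png

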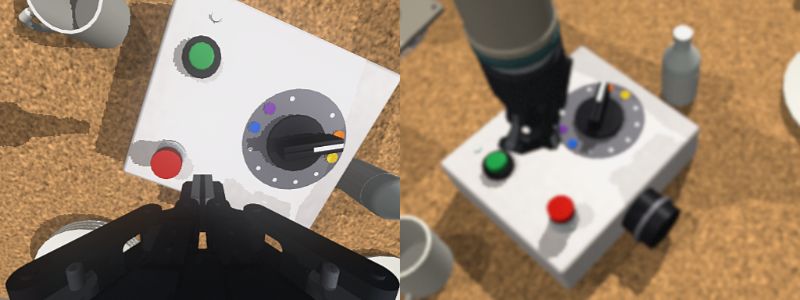

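Run:
```python
from h import *
a=ray("wrist",314*1.28,150*1.28,122);b=ray("wrist",343*1.28,146*1.28,122);o=np.array([499,50]);c=np.array([517.3,-2.4])
an=lambda v:np.degrees(np.arctan2(v[1],v[0]))
print(a,b,an(b-a),an(b[:2]-c),an(o-c))
if abs(an(b[:2]-c)-an(o-c))<10: print(finish_job())
```

```text
[511.63117032   3.11318341 122.        ] [501.59981479  32.94730777 122.        ] 108.58458212131637 113.94931830588395 109.25107281850758
the job is handed in; nothing more can be done
None
```

The selector's pointer rests at the orange dot (108.6° measured against 109.3° for the dot). After that I pressed the green start button fully down and it came back up. The pot did not move, nothing touched the mug or bottle, and the job was handed in at about 9 s.

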